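# Set out the library lending desk for opening

## Robot

A 7-joint arm with a two-finger parallel gripper is mounted at the origin on the work surface. World frame = base frame: x ahead of the robot, y to its left, z up, the work surface at z = 0. Lengths are in m, angles in rad, forces in N, time in s.
With the tool pointing down it reaches from about 0.425 to 1.025 m from the base axis. Payload 3.6 kg.
Tool frame: the origin (TCP) lies between the finger pads; the fingertips stand 11 mm ahead of it and the grasp point (between the pads) lies 8 mm behind it; z points along the fingers, y is the line along which they close (so a half turn about z gives the same grasp; the last joint's range is limited). The gripper opens to 85 mm and grips with 20 to 120 N. Pads are 22 mm wide; open, the fingers measure 114 mm over their backs; the gripper's body (76 mm by 85 mm) begins 54 mm behind the grasp point. The pads swing forward as they close: fully open they stand 13 mm farther back than shut.
Start: joints at [1.075, 0.591, 0.048, 1.609, -0.033, 0.943, -0.034], TCP at [0.284, -0.667, 0.242] pointing down, gripper open.
Joint ranges: [-2.69, 2.69], [-0.47, 2.24], [-1.27, 1.36], [0.19, 2.51], [-1.53, 4.68], [0.08, 2.07], [-3.09, 3.09]. Speed limits (rad/s): [2.57, 2.57, 3.14, 3.14, 3.14, 3.14, 3.14].

## Interface

Orientations are given as a 3x3 rotation matrix whose columns are the frame's x, y, z axes.
In Python, from workcell import env gives the robot as it stands.
- The arm moves only by the tool carry_out, never from a script. Its arguments are lists of equal length, an entry for each row: "claw": the closure, from -1 (fully open) to 1 (shut); "delta_pos": the shift along the tool's x, y, z in units of 40 mm (1.0 is 40 mm), a list of three; "rotation": the turn, a rotation vector about the tool's x, y, z in units of 6 degrees (1.0 is 6 degrees), a list of three. In form: {"claw": [claw, ...], "delta_pos": [[tx, ty, tz], ...], "rotation": [[rx, ry, rz], ...]}. A call has 1 to 20 rows; each row shifts and turns the commanded pose from where the row before left it, along the tool's axes as they then stand; what a row does not reach is not made up. A row lasts 1/10 s, in which the tool goes at most 50 mm and 8.59 degrees, less where a joint would pass 70% of its speed; a pose out of reach is approached as far as the arm can. A call is refused whole if a number of a shift passes 1 or a number of a turn 1, either way. A call with a gripper value outside its range is refused whole. The fingers move at their own pace and stop on an object; "squeeze" is the grip in N (left out, the last holds). Time passes only in rows, so rows that do not move let the fingers close. It gives the time, the measured TCP pose, the force, the opening and the grip force at its end, in the units of the state.
- env.get_state(): the state, without advancing time (a new reading comes with each control period).
- env.camera(name): name is "scene" or "top" or "wrist"; returns a dict with "color" (400x640x3 uint8, red, green, blue), "intrinsics" (3x3 intrinsics, pixels), "world_from_camera" (4x4, takes a point from camera to world coordinates). Camera axes: x right, y down, z forward; pixel columns grow to the right and rows downward; lengths in m; the calibration is good to about 2 mm. A picture is of the moment at which its call begins. There is no depth.
- env.close_job(): hands the job in; it is judged then, once.
Trained networks look in the newest picture that a camera, given by its name, has taken for a name from the list of things; names that differ only in an ending like _2 or _b are one class to them, and where a whole thing is asked for, a point or a joint stands for the part that bears it (a point fixed in the world has none). Each returns a list of dicts, best first, with "conf" (0 to 1); they miss things now and then, are a little off and sometimes report something else, mostly with a low value. They report only what shows in the picture. A call takes as long as a camera call. They do not tell look-alikes from the thing itself.
- env.masks_of(camera, target): "region" (400x640 bool, what is visible of it) and "extent" ([left, top, width, height] in pixels, round what is visible of it).
The state is a dict: "time_s": time; "joint_positions": joint angles; "qvel": joint speeds; "effort": joint torques, N m; "eef_pos": TCP position; "orientation": TCP orientation; "contact_force": force on the tool from outside, world axes, zero at the start; "moment": the same for the moment, N m; "gripper_width": finger opening in m; "grasp_force": force on a finger pad.
Only numpy, scipy, OpenCV 4.12 (cv2) and the standard library are available. Lean on these libraries where they do the work, as an engineer would, in place of code of your own. Each camera call takes 0.05 s, during which the arm holds its last target. There are 200 camera calls.

## Task

Get the lending desk ready: lay the ink pad in the middle of the black rubber mat with its long side along the mat's long side, and stand the date stamp upright in the middle of the ink pad. Set the service bell on the desk beside the mat's right-hand short edge (right as the robot sees it), level with the middle of that edge and one to three centimetres clear of it, and stand the pocket dictionary upright on the book rest, midway between the two bookends and square to them. Leave the glue stick and the pen pot where they stand, and let go of everything.

Things in the scene. Friction and masses are not known exactly. Their poses are not given: they have to be found in the camera images.
- mat: Target, fixed to the desk: a flat rectangular black rubber mat, 90 mm along its x, 120 mm along its y (long side), 4 mm thick. Origin: centre of its underside, on the desk (z = 0). x away from the robot, y to its left, turned by up to 0.25 rad; its right-hand short edge is at y = -60 mm in its frame.
- bookrest: Target, fixed: a dark wooden board 100 mm (x) by 150 mm (y), 10 mm thick, with two upright dark steel plates (bookends), each 80 mm along x, 4 mm thick, tops 65 mm above the desk, with a clear gap of 60 mm between them along y, centred on the board. Origin: centre of its underside, on the desk; x away from the robot, y to its left, turned by up to 0.25 rad.
- inkpad: Loose: a flat grey ink pad with a dark blue cloth top, 96 mm (its x) by 58 mm (its y) by 16 mm high, about 0.12 kg, lying flat. Origin: centre of its underside. At the start its long axis x points away from the robot, turned by up to 0.4 rad.
- stamp: Loose: a hand date stamp standing upright: a black block 44 mm (x) by 34 mm (y) by 22 mm high, a thin brass neck, and a round turned wooden handle 24 to 26 mm in diameter from 32 to 77 mm above its underside, narrowing to the top at 87 mm. About 0.10 kg. Origin: centre of its underside.
- bell: Loose: a round steel service bell, standing upright: black round base 60 mm in diameter and 14 mm high, steel dome up to 41 mm, small push pin (8 mm thick) up to 51 mm. About 0.16 kg. Origin: centre of its underside.
- dictionary: Loose: a rigid grey pocket dictionary standing upright on its lower edge: 36 mm thick (its y), 80 mm deep (its x, spine towards the robot at -x), 120 mm high, about 0.24 kg. Origin: centre of its underside. Turned by up to 0.4 rad at the start.
- gluestick: Bystander, loose, not to be moved: a white glue stick with grey cap, standing upright, 29 mm in diameter, 90 mm high. Origin: centre of its underside.
- penpot: Bystander, loose, not to be moved: a dark steel pen pot with pencils, 72 mm in diameter, 98 mm high (pencils up to about 180 mm). Origin: centre of its underside.
There are look-alikes about, which are no part of the job. What is shaped like the dictionary but blue or red is not meant. Of the things that look like the bell, the larger one is meant.

How it is judged:
At the end, for the whole second after the job is handed in: Pad flat on mat: centred 12 mm, long sides aligned 0.15 rad. Stamp upright on pad: 12 mm. Bell upright on desk right of mat: edge gap 2 to 40 mm, 18 mm off its middle line. Dictionary upright on rest between bookends: 15 mm each way, 0.2 rad. All released, at rest (horizontal distance between inkpad and mat below 0.012 m and angle between the y axis of inkpad and the x axis of mat, either way round below 0.15 rad and angle between each of inkpad, bell's own z axis and vertical below 0.06 rad and z of inkpad in the frame of mat between 0.001 and 0.008 m and horizontal distance between stamp and inkpad below 0.012 m and angle between each of stamp, dictionary's own z axis and vertical below 0.08 rad and z of stamp in the frame of inkpad between 0.012 and 0.021 m and x of bell in the frame of mat between -0.018 and 0.018 m and y of bell in the frame of mat between -0.13 and -0.092 m and height (world z) of bell between -0.003 and 0.004 m and x of dictionary in the frame of bookrest between -0.015 and 0.015 m and y of dictionary in the frame of bookrest between -0.015 and 0.015 m and z of dictionary in the frame of bookrest between 0.006 and 0.014 m and angle between the y axis of dictionary and the y axis of bookrest, either way round below 0.2 rad and linear speed of each of inkpad, stamp, bell, dictionary below 0.02 m/s and contact force between the fingers and inkpad below 0.1 N and contact force between the fingers and stamp below 0.1 N and contact force between the fingers and bell below 0.1 N and contact force between the fingers and dictionary below 0.1 N); the robot touches nothing.
It fails at once if the glue stick is shifted by more than 25 mm or knocked over (distance of gluestick from where it was at the start of the episode above 0.025 m or angle between gluestick's own z axis and vertical above 0.5 rad).
It fails at once if the pen pot is shifted by more than 25 mm or knocked over (distance of penpot from where it was at the start of the episode above 0.025 m or angle between penpot's own z axis and vertical above 0.5 rad).
It also fails if it takes over 109 s, if anything falls off the work surface, if the arm or the gripper's body presses on something with over 40 N, if the wrist force passes 120 N, or if a joint passes its speed limit or range.

## Working session

There is one attempt and no reset: what is moved stays moved. The work goes in short steps, Python scripts to look and compute and a tool call to move; the robot and the scene stay as the last step left them, time stands still between calls to the robot, and variables do not carry over. Pictures are saved under pics/ and viewed, at most 14 in all, crops included, and the job is handed in when it is done.

Besides the shell and the picture viewer there is one more tool, called after "Request:" as name(argument=value, ...) on one line, values as JSON. carry_out: Moves the arm, as the interface text tells. Its arguments: {"type":"object","properties":{"claw":{"type":"array"},"delta_pos":{"type":"array"},"rotation":{"type":"array"},"squeeze":{"type":"number"}},"required":["claw","delta_pos","rotation"]}

```bash
mkdir -p pics; ls; python3 - <<'E'
from workcell import env
import cv2,numpy as np
for n in ["scene","top"]:
    c=env.camera(n); cv2.imwrite(f"pics/{n}0.png",c["color"][...,::-1]); print(n,c["intrinsics"].tolist(),np.round(c["world_from_camera"],4).tolist())
s=env.get_state(); print({k:np.round(v,3).tolist() for k,v in s.items()})
E
```

```text
pics
scene [[416.4978087396152, 0.0, 330.909273196585], [0.0, 416.4978087396152, 197.40640945673124], [0.0, 0.0, 1.0]] [[0.4104, 0.7752, -0.4802, 1.0451], [0.9119, -0.3534, 0.2089, -0.2055], [-0.0078, -0.5236, -0.8519, 0.9569], [0.0, 0.0, 0.0, 1.0]]
top [[456.1550548344073, 0.0, 327.1329578863103], [0.0, 456.1550548344073, 193.21379133763077], [0.0, 0.0, 1.0]] [[-0.0126, -0.9955, 0.0943, 0.4545], [-0.9998, 0.0139, 0.013, 0.0145], [-0.0143, -0.0941, -0.9955, 0.9797], [0.0, 0.0, 0.0, 1.0]]
{'time_s': 0.1, 'joint_positions': [1.074, 0.592, 0.048, 1.61, -0.033, 0.943, -0.034], 'qvel': [0.0, -0.001, 0.0, -0.002, 0.001, 0.0, 0.001], 'effort': [0.003, -54.999, 1.552, -19.883, 0.01, 0.004, 0.0], 'eef_pos': [0.284, -0.666, 0.241], 'orientation': [[0.92, 0.392, -0.001], [0.392, -0.92, 0.002], [-0.0, -0.002, -1.0]], 'contact_force': [0.839, -0.159, 0.901], 'moment': [-0.01, -0.044, 0.025], 'grasp_force': 0.0, 'gripper_width': 0.085}
```

View pics/top0.png

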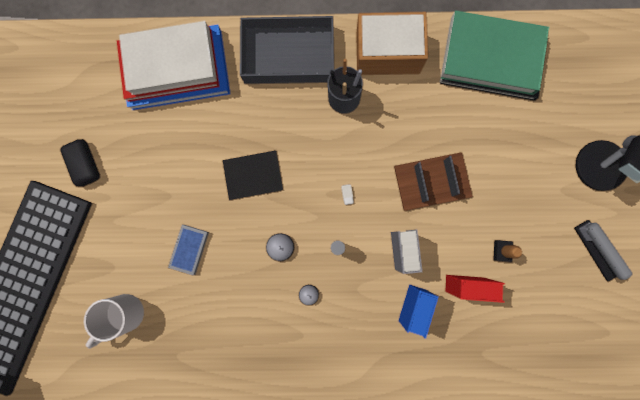

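View pics/scene0.png

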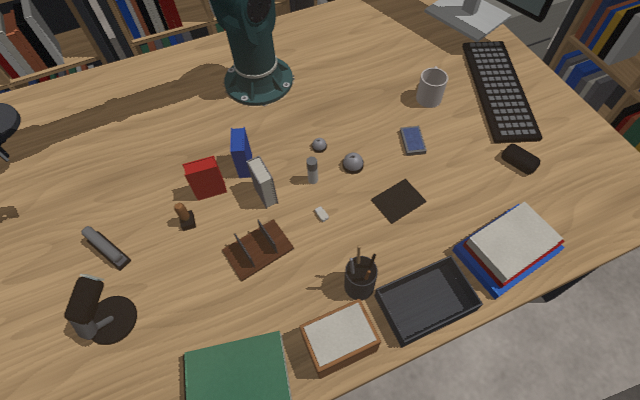

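Candidates (top picture):
- **Bell:** (280,247) larger, (308,295) smaller, so I take (280,247).
- **Dictionary:** grey (406,252), blue (418,311), red (475,289), so I take grey.
- **Ink pad:** (188,250) only.
- **Stamp:** (507,252).
- **Mat:** (253,175). The black mouse (80,163) isn't it.
- **Bookrest:** (433,182).

Next I'll fit the poses and check this in a crop.

```bash
cat > h.py <<'E'
from workcell import env
import cv2,numpy as np
from scipy.optimize import minimize
def box(x,y,z0,z1,cx=0,cy=0):
    return np.array([[cx+a*x/2,cy+b*y/2,z] for a in(-1,1) for b in(-1,1) for z in(z0,z1)])
def cyl(prof):
    t=np.linspace(0,2*np.pi,32,endpoint=False)
    return np.vstack([np.c_[r*np.cos(t),r*np.sin(t),0*t+z] for r,z in prof])
M=dict(mat=[box(.09,.12,0,.004)],
 bookrest=[box(.1,.15,0,.01),box(.08,.004,.01,.065,0,.032),box(.08,.004,.01,.065,0,-.032)],
 inkpad=[box(.096,.058,0,.016)],
 stamp=[box(.044,.034,0,.022),cyl([(.004,.02),(.004,.033)]),cyl([(.0125,.032),(.0125,.077),(.008,.087)])],
 bell=[cyl([(.03,0),(.03,.014)]),cyl([(.028,.014),(.0255,.025),(.018,.035),(.008,.041)]),cyl([(.004,.04),(.004,.051)])],
 dictionary=[box(.08,.036,0,.12)],gluestick=[cyl([(.0145,0),(.0145,.09)])],
 penpot=[cyl([(.036,0),(.036,.098)])])
def proj(c,P):
    T=np.linalg.inv(c["world_from_camera"]); q=(T[:3,:3]@P.T).T+T[:3,3]
    q=(c["intrinsics"]@q.T).T; return q[:,:2]/q[:,2:]
def ground(c,u,v,z=0):
    T=c["world_from_camera"]; d=T[:3,:3]@np.linalg.inv(c["intrinsics"])@[u,v,1]
    return (T[:3,3]+d*(z-T[2,3])/d[2])
S=4
def render(c,name,p,z=0.,off=(0,0)):
    R=np.array([[np.cos(p[2]),-np.sin(p[2]),0],[np.sin(p[2]),np.cos(p[2]),0],[0,0,1]])
    im=np.zeros((400*S,640*S),np.uint8)
    for P in M[name]:
        q=proj(c,P@R.T+[p[0],p[1],z]); h=cv2.convexHull(((q+.5)*S-.5).astype(np.float32))
        cv2.fillConvexPoly(im,np.round(h*16).astype(np.int32),1,shift=4)
    return im
def find(name,cams,near,z=0.,yaw0=0.,r=.08):
    """cams: dict name->camera; near: world xy of the origin guess"""
    obs=[];info=[]
    for n,c in cams.items():
        best=None
        ref=render(c,name,[*near,yaw0],z); 
        rc=np.argwhere(ref).mean(0)/S if ref.any() else np.array([-1e3,-1e3])
        for m in env.masks_of(n,name):
            g=np.argwhere(m["region"]); 
            if len(g)<15: continue
            d=np.hypot(*(g.mean(0)-rc))
            if d<40 and m["conf"]>.2 and (best is None or d<best[0]): best=(d,m)
        if best: obs.append((c,cv2.resize(best[1]["region"].astype(np.uint8),None,fx=S,fy=S,interpolation=cv2.INTER_NEAREST))); info.append((n,round(best[1]["conf"],2)))
    if not obs: return None
    def cost(p):
        s=0
        for c,m in obs:
            a=render(c,name,p,z); s+=1-(a&m).sum()/max((a|m).sum(),1)
        return s/len(obs)
    best=None
    for y in ([yaw0,yaw0-.3,yaw0+.3] if name not in("bell","gluestick","penpot") else [0]):
        r=minimize(cost,[*near,y],method="Nelder-Mead",options=dict(initial_simplex=np.array([*near,y])+np.array([[0,0,0],[.02,0,0],[0,.02,0],[0,0,.2]]),xatol=3e-4,fatol=1e-4,maxfev=200))
        if best is None or r.fun<best.fun: best=r
    return best.x,1-best.fun,info
E
python3 - <<'E'
from h import *
cams={n:env.camera(n) for n in("top","scene")}
px=dict(mat=(253,175),bookrest=(433,184),inkpad=(188,250),stamp=(503,252),bell=(280,248),dictionary=(400,253),gluestick=(335,250),penpot=(345,95))
for k,(u,v) in px.items():
    g=ground(cams["top"],u,v,.01)[:2]
    for cs in (cams,{"top":cams["top"]},{"scene":cams["scene"]}):
        r=find(k,cs,g); print(k,np.round(r[0],4),round(r[1],3),r[2]) if r else print(k,list(cs),None)
im=cams["top"]["color"][215:340,260:530]; cv2.imwrite("pics/crop.png",cv2.resize(im,None,fx=2.9,fy=2.9,interpolation=cv2.INTER_CUBIC)[...,::-1])
E
```

```text
mat [0.5889 0.188  0.1702] 0.958 [('top', 0.86), ('scene', 0.84)]
mat [0.5888 0.188  0.1656] 0.97 [('top', 0.86)]
mat [0.5885 0.1882 0.1859] 0.945 [('scene', 0.84)]
bookrest [ 0.569  -0.2004  0.1937] 0.962 [('top', 0.95), ('scene', 0.84)]
bookrest [ 0.569  -0.1997  0.188 ] 0.976 [('top', 0.95)]
bookrest [ 0.5688 -0.2008  0.1896] 0.952 [('scene', 0.84)]
inkpad [ 0.43    0.3231 -0.3116] 0.927 [('top', 0.56), ('scene', 0.56)]
inkpad [ 0.4299  0.3237 -0.3111] 0.937 [('top', 0.56)]
inkpad [ 0.4298  0.3226 -0.3094] 0.923 [('scene', 0.56)]
stamp [ 0.4194 -0.341  -0.0752] 0.911 [('top', 0.6), ('scene', 0.8)]
stamp [ 0.4194 -0.3408 -0.1127] 0.937 [('top', 0.6)]
stamp [ 0.4198 -0.3414 -0.0121] 0.894 [('scene', 0.8)]
bell [0.433  0.1287 0.1588] 0.946 [('top', 0.93), ('scene', 0.88)]
bell [0.4335 0.1285 0.0039] 0.968 [('top', 0.93)]
bell [0.4317 0.1294 0.0574] 0.952 [('scene', 0.88)]
dictionary [ 0.4243 -0.1282  0.0822] 0.949 [('top', 0.67), ('scene', 0.89)]
dictionary [ 0.4248 -0.1276  0.0768] 0.959 [('top', 0.67)]
dictionary [ 0.4228 -0.1287  0.09  ] 0.954 [('scene', 0.89)]
gluestick [0.4318 0.0065 0.0653] 0.9 [('top', 0.75), ('scene', 0.53)]
gluestick [0.4319 0.007  0.0795] 0.889 [('top', 0.75)]
gluestick [0.4316 0.0063 0.0271] 0.92 [('scene', 0.53)]
penpot [ 0.7571 -0.0123  0.0962] 0.932 [('top', 0.57), ('scene', 0.6)]
penpot [ 0.7574 -0.0124  0.1022] 0.945 [('top', 0.57)]
penpot [ 0.7567 -0.012   0.2057] 0.92 [('scene', 0.6)]
```

View pics/crop.png

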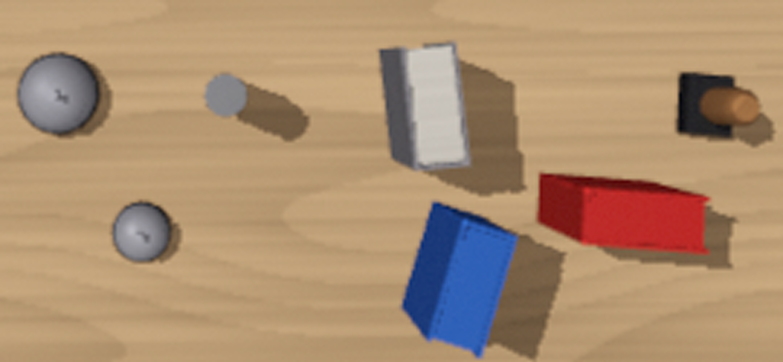

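The crop shows the larger bell at crop (58,93), the smaller bell at (142,232), and the grey dictionary at (425,105). The blue and red books are separate from it, so my choice holds. I'll start with the dictionary.

```bash
cat >> h.py <<'E'
def plan(x,y,z,phi):
    """total turn (about tool, first) then total shift in the turned axes, in units"""
    from scipy.spatial.transform import Rotation as Ro
    s=env.get_state(); R=np.array(s["orientation"]); c,q=np.cos(phi),np.sin(phi)
    T=np.array([[c,q,0],[q,-c,0],[0,0,-1.]])
    rv=Ro.from_matrix(R.T@T).as_rotvec()/np.radians(6)
    d=T.T@(np.array([x,y,z])-s["eef_pos"])/.04
    print("t",round(s["time_s"],2),"pos",np.round(s["eef_pos"],4),"w",round(s["gripper_width"],4),"F",np.round(s["contact_force"],1),"grip",round(s["grasp_force"],1),"| turn",np.round(rv,2),"shift",np.round(d,2))
E
python3 - <<'E'
from h import *
c={n:env.camera(n) for n in("top","scene")}
g=ground(c["top"],468,292,0)[:2]; r=find("dictionary",c,g,0,1.6); print("red",np.round(r[0],3),r[1:])
g=ground(c["top"],412,314,0)[:2]; r=find("dictionary",c,g,0,-.3); print("blue",np.round(r[0],3),r[1:])
plan(.4243,-.1282,.24,.082)
E
```

```text
red [ 0.351 -0.26   1.488] (np.float64(0.9427428942462033), [('top', 0.97), ('scene', 0.59)])
blue [ 0.31  -0.149 -0.321] (np.float64(0.9021572728180933), [('top', 0.9), ('scene', 0.78)])
t 2.1 pos [ 0.2842 -0.667   0.2423] w 0.0854 F [ 0.2 -0.8 -0.3] grip 0.0 | turn [0.   0.   3.06] shift [  4.59 -13.14   0.06]
```

Request:
carry_out(claw=[-1, -1, -1, -1, -1, -1, -1, -1, -1, -1, -1, -1, -1, -1, -1, -1, -1, -1, -1, -1], delta_pos=[[0, 0, 0], [0, 0, 0], [0, 0, 0], [0, 0, 0], [0.29, -0.82, 0], [0.29, -0.82, 0], [0.29, -0.82, 0], [0.29, -0.82, 0], [0.29, -0.82, 0], [0.29, -0.82, 0], [0.29, -0.82, 0], [0.29, -0.82, 0], [0.29, -0.82, 0], [0.29, -0.82, 0], [0.29, -0.82, 0], [0.29, -0.82, 0], [0.29, -0.82, 0], [0.29, -0.82, 0], [0.29, -0.82, 0], [0.29, -0.82, 0]], rotation=[[0, 0, 0.77], [0, 0, 0.77], [0, 0, 0.77], [0, 0, 0.75], [0, 0, 0], [0, 0, 0], [0, 0, 0], [0, 0, 0], [0, 0, 0], [0, 0, 0], [0, 0, 0], [0, 0, 0], [0, 0, 0], [0, 0, 0], [0, 0, 0], [0, 0, 0], [0, 0, 0], [0, 0, 0], [0, 0, 0], [0, 0, 0]], squeeze=40)

```text
time_s: 4.1
eef_pos: [0.4265, -0.1274, 0.2427]
orientation: [[0.997, 0.082, 0.001], [0.082, -0.997, -0.0], [0.001, 0.0, -1.0]]
contact_force: [0.7, -0.4, -0.3]
gripper_width: 0.0854
grasp_force: 0.0
```

```bash
python3 -c "
from h import *
plan(.4243,-.1282,.087,.082)"
```

```text
t 4.1 pos [ 0.4265 -0.1274  0.2427] w 0.0854 F [ 0.7 -0.4 -0.3] grip 0.0 | turn [ 0.   -0.01  0.  ] shift [-0.06  0.02  3.89]
```

Request:
carry_out(claw=[-1, -1, -1, -1, -1, -1, -1, 1, 1, 1, 1, 1, 1, 1, 1, 1, 1], delta_pos=[[-0.06, 0.02, 0.6], [0, 0, 0.6], [0, 0, 0.6], [0, 0, 0.6], [0, 0, 0.6], [0, 0, 0.5], [0, 0, 0.39], [0, 0, 0], [0, 0, 0], [0, 0, 0], [0, 0, 0], [0, 0, 0], [0, 0, 0], [0, 0, 0], [0, 0, 0], [0, 0, 0], [0, 0, 0]], rotation=[[0, 0, 0], [0, 0, 0], [0, 0, 0], [0, 0, 0], [0, 0, 0], [0, 0, 0], [0, 0, 0], [0, 0, 0], [0, 0, 0], [0, 0, 0], [0, 0, 0], [0, 0, 0], [0, 0, 0], [0, 0, 0], [0, 0, 0], [0, 0, 0], [0, 0, 0]])

```text
time_s: 5.8
eef_pos: [0.4243, -0.1298, 0.0876]
orientation: [[0.997, 0.082, 0.002], [0.082, -0.997, -0.0], [0.002, 0.001, -1.0]]
contact_force: [0.3, 0.2, 7.6]
gripper_width: 0.0352
grasp_force: 46.7
```

Request:
carry_out(claw=[1, 1, 1, 1, 1, 1], delta_pos=[[0, 0, -0.5], [0, 0, -0.6], [0, 0, -0.6], [0, 0, -0.6], [0, 0, -0.5], [0, 0, 0]], rotation=[[0, 0, 0], [0, 0, 0], [0, 0, 0], [0, 0, 0], [0, 0, 0], [0, 0, 0]])

```text
time_s: 6.4
eef_pos: [0.425, -0.13, 0.2008]
orientation: [[0.997, 0.082, 0.005], [0.082, -0.997, -0.001], [0.005, 0.002, -1.0]]
contact_force: [0.6, -0.2, -2.4]
gripper_width: 0.0357
grasp_force: 46.2
```

```bash
python3 -c "
from h import *
plan(.569,-.2004,.187,.192)"
```

```text
t 6.4 pos [ 0.425  -0.13    0.2008] w 0.0357 F [ 0.6 -0.2 -2.4] grip 46.2 | turn [ 0.02 -0.05 -1.05] shift [3.2  2.41 0.35]
```

Request:
carry_out(claw=[1, 1, 1, 1, 1, 1, 1, 1, 1, 1], delta_pos=[[0, 0, 0], [0, 0, 0], [0.5, 0.4, 0], [0.5, 0.4, 0], [0.5, 0.4, 0], [0.5, 0.4, 0], [0.5, 0.4, 0.1], [0.5, 0.3, 0.1], [0.2, 0.11, 0.15], [0, 0, 0]], rotation=[[0, -0.05, -0.5], [0.02, 0, -0.55], [0, 0, 0], [0, 0, 0], [0, 0, 0], [0, 0, 0], [0, 0, 0], [0, 0, 0], [0, 0, 0], [0, 0, 0]])

```text
time_s: 7.4
eef_pos: [0.5672, -0.1995, 0.1815]
orientation: [[0.981, 0.191, -0.009], [0.191, -0.982, 0.003], [-0.008, -0.004, -1.0]]
contact_force: [-0.5, 0.0, -2.0]
gripper_width: 0.0353
grasp_force: 46.1
```

```bash
python3 - <<'E'
from h import *
plan(.569,-.2004,.098,.192)
p=env.get_state()["eef_pos"]; z=p[2]-.0876
for n in("top","scene"):
    c=env.camera(n); r=find("dictionary",{n:c},(p[0],p[1]),z,.19); print(n,z,r and (np.round(r[0],4),r[1:]))
    cv2.imwrite(f"pics/d_{n}.png",c["color"][...,::-1])
E
```

```text
t 7.4 pos [ 0.5672 -0.1995  0.1815] w 0.0353 F [-0.5  0.  -2. ] grip 46.1 | turn [-0.04  0.08  0.  ] shift [0.04 0.03 2.09]
top 0.09393830111943975 None
scene 0.09393830111943975 (array([ 0.5836, -0.1965,  0.1275]), (np.float64(0.7437430551881052), [('scene', 0.8)]))
```

Request:
carry_out(claw=[1, 1, 1, 1, 1, 1, 1], delta_pos=[[0.04, 0.03, 0.4], [0, 0, 0.4], [0, 0, 0.4], [0, 0, 0.4], [0, 0, 0.3], [0, 0, 0.15], [0, 0, 0]], rotation=[[-0.04, 0.08, 0], [0, 0, 0], [0, 0, 0], [0, 0, 0], [0, 0, 0], [0, 0, 0], [0, 0, 0]])

```text
time_s: 8.3
eef_pos: [0.5689, -0.2004, 0.1012]
orientation: [[0.982, 0.191, 0.002], [0.191, -0.982, -0.001], [0.002, 0.001, -1.0]]
contact_force: [1.1, 1.0, -0.7]
gripper_width: 0.0359
grasp_force: 46.2
```

```bash
python3 - <<'E'
from h import *
plan(.569,-.2004,.0976,.192)
c=env.camera("scene");cv2.imwrite("pics/d1.png",cv2.resize(c["color"][130:330,150:350],None,fx=3,fy=3)[...,::-1])
E
```

```text
t 8.3 pos [ 0.5689 -0.2004  0.1012] w 0.0359 F [ 1.1  1.  -0.7] grip 46.2 | turn [ 0.01 -0.02  0.  ] shift [ 0.   -0.    0.09]
```

View pics/d1.png

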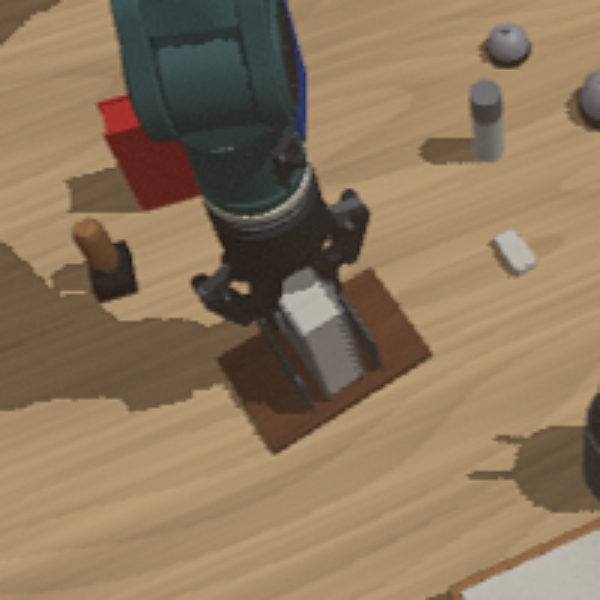

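The grey dictionary hangs between the two bookends, at about crop (330,340). I'll lower it the last few millimetres, release, and rise.

Request:
carry_out(claw=[1, 1, 1], delta_pos=[[0, 0, 0.05], [0, 0, 0.03], [0, 0, 0]], rotation=[[0, 0, 0], [0, 0, 0], [0, 0, 0]])

```text
time_s: 8.65
eef_pos: [0.5698, -0.2008, 0.0989]
orientation: [[0.982, 0.191, 0.004], [0.191, -0.982, -0.001], [0.004, 0.002, -1.0]]
contact_force: [-0.6, 0.1, -2.6]
gripper_width: 0.0356
grasp_force: 46.2
```

Request:
carry_out(claw=[-1, -1, -1, -1, -1, -1, -1, -1, -1, -1, -1, -1, -1, -1], delta_pos=[[0, 0, 0], [0, 0, 0], [0, 0, 0], [0, 0, 0], [0, 0, 0], [0, 0, 0], [0, 0, -0.3], [0, 0, -0.5], [0, 0, -0.7], [0, 0, -0.8], [0, 0, -0.8], [0, 0, -0.6], [0, 0, -0.3], [0, 0, 0]], rotation=[[0, 0, 0], [0, 0, 0], [0, 0, 0], [0, 0, 0], [0, 0, 0], [0, 0, 0], [0, 0, 0], [0, 0, 0], [0, 0, 0], [0, 0, 0], [0, 0, 0], [0, 0, 0], [0, 0, 0], [0, 0, 0]])

```text
time_s: 10.05
eef_pos: [0.5701, -0.2009, 0.2608]
orientation: [[0.982, 0.191, 0.008], [0.191, -0.982, -0.002], [0.007, 0.004, -1.0]]
contact_force: [0.5, -0.5, -0.7]
gripper_width: 0.0852
grasp_force: 0.0
```

```bash
python3 -c "
from h import *
plan(.43,.3232,.22,np.pi-.3115)"
```

```text
t 10.05 pos [ 0.5701 -0.2009  0.2608] w 0.0852 F [ 0.5 -0.5 -0.7] grip 0.0 | turn [ 1.000e-01  2.000e-02 -2.519e+01] shift [ 7.35 11.4   1.02]
```

Request:
carry_out(claw=[-1, -1, -1, -1, -1, -1, -1, -1, -1, -1, -1, -1, -1, -1, -1, -1, -1, -1, -1, -1], delta_pos=[[0, 0, 0], [0, 0, 0], [0, 0, 0], [0, 0, 0], [0, 0, 0], [0, 0, 0], [0, 0, 0], [0, 0, 0], [0, 0, 0], [0, 0, 0], [0, 0, 0], [0, 0, 0], [0, 0, 0], [0, 0, 0], [0, 0, 0], [0, 0, 0], [0, 0, 0], [0, 0, 0], [0, 0, 0], [0, 0, 0]], rotation=[[0, 0, -1], [0, 0, -1], [0, 0, -1], [0, 0, -1], [0, 0, -1], [0, 0, -1], [0, 0, -1], [0, 0, -1], [0, 0, -1], [0, 0, -1], [0, 0, -1], [0, 0, -1], [0, 0, -1], [0, 0, -1], [0, 0, -1], [0, 0, -1], [0, 0, -1], [0, 0, -1], [0, 0, -1], [0, 0, -1]])

```text
time_s: 12.05
eef_pos: [0.5679, -0.2003, 0.2567]
orientation: [[-0.66, 0.751, 0.0], [0.751, 0.66, 0.0], [0.0, 0.0, -1.0]]
contact_force: [1.2, 0.9, -0.4]
gripper_width: 0.0852
grasp_force: 0.0
```

Request:
carry_out(claw=[-1, -1, -1, -1, -1, -1, -1, -1, -1, -1, -1, -1, -1, -1, -1, -1, -1, -1, -1, -1], delta_pos=[[0, 0, 0], [0, 0, 0], [0, 0, 0], [0, 0, 0], [0, 0, 0], [0, 0, 0], [0.53, 0.82, 0], [0.53, 0.82, 0], [0.53, 0.82, 0], [0.53, 0.82, 0], [0.53, 0.82, 0], [0.53, 0.82, 0], [0.53, 0.82, 0], [0.53, 0.82, 0.1], [0.53, 0.82, 0.1], [0.53, 0.82, 0.2], [0.53, 0.82, 0.2], [0.53, 0.82, 0.2], [0.53, 0.82, 0.2], [0.46, 0.74, 0]], rotation=[[0, 0, -1], [0, 0, -1], [0, 0, -1], [0, 0, -1], [0, 0, -1], [0, 0, -0.19], [0, 0, 0], [0, 0, 0], [0, 0, 0], [0, 0, 0], [0, 0, 0], [0, 0, 0], [0, 0, 0], [0, 0, 0], [0, 0, 0], [0, 0, 0], [0, 0, 0], [0, 0, 0], [0, 0, 0], [0, 0, 0]])

```text
time_s: 14.05
eef_pos: [0.4272, 0.3245, 0.2157]
orientation: [[-0.952, 0.307, 0.0], [0.307, 0.952, -0.003], [-0.001, -0.002, -1.0]]
contact_force: [0.7, -0.8, 0.4]
gripper_width: 0.0858
grasp_force: 0.0
```

```bash
python3 - <<'E'
from h import *
c={n:env.camera(n) for n in("top","scene")}
r=find("dictionary",c,(.569,-.2),.01,.19); print(np.round(r[0],4),r[1:])
plan(.43,.3232,.010,np.pi-.3115)
E
```

```text
[ 0.5699 -0.2018  0.1862] (np.float64(0.9379182312444634), [('top', 0.8), ('scene', 0.96)])
t 14.25 pos [0.4281 0.3239 0.2168] w 0.0855 F [ 0.  -0.5  0.1] grip 0.0 | turn [-0.01  0.02  0.01] shift [-0.05 -0.    5.17]
```

Request:
carry_out(claw=[-1, -1, -1, -1, -1, -1, -1, -1, -1, -1], delta_pos=[[-0.05, 0, 0.7], [0, 0, 0.8], [0, 0, 0.8], [0, 0, 0.8], [0, 0, 0.7], [0, 0, 0.5], [0, 0, 0.4], [0, 0, 0.3], [0, 0, 0.12], [0, 0, 0]], rotation=[[0, 0, 0], [0, 0, 0], [0, 0, 0], [0, 0, 0], [0, 0, 0], [0, 0, 0], [0, 0, 0], [0, 0, 0], [0, 0, 0], [0, 0, 0]])

```text
time_s: 15.25
eef_pos: [0.4318, 0.3218, 0.0124]
orientation: [[-0.952, 0.307, 0.003], [0.307, 0.952, -0.002], [-0.003, -0.001, -1.0]]
contact_force: [0.3, 0.5, 0.5]
gripper_width: 0.0852
grasp_force: 0.0
```

Request:
carry_out(claw=[1, 1, 1, 1, 1, 1, 1, 1], delta_pos=[[0, 0, 0], [0, 0, 0], [0, 0, 0], [0, 0, 0], [0, 0, 0], [0, 0, 0], [0, 0, 0], [0, 0, 0]], rotation=[[0, 0, 0], [0, 0, 0], [0, 0, 0], [0, 0, 0], [0, 0, 0], [0, 0, 0], [0, 0, 0], [0, 0, 0]])

```text
time_s: 16.05
eef_pos: [0.4322, 0.3232, 0.0138]
orientation: [[-0.952, 0.306, 0.005], [0.306, 0.952, -0.0], [-0.005, 0.001, -1.0]]
contact_force: [-0.8, -0.5, 6.1]
gripper_width: 0.0569
grasp_force: 42.9
```

Request:
carry_out(claw=[1, 1, 1, 1], delta_pos=[[0, 0, -0.3], [0, 0, -0.5], [0, 0, -0.5], [0, 0, 0]], rotation=[[0, 0, 0], [0, 0, 0], [0, 0, 0], [0, 0, 0]])

```text
time_s: 16.45
eef_pos: [0.4325, 0.3238, 0.0673]
orientation: [[-0.952, 0.307, 0.007], [0.307, 0.952, 0.002], [-0.006, 0.004, -1.0]]
contact_force: [-0.4, 0.4, -1.8]
gripper_width: 0.0568
grasp_force: 43.4
```

```bash
python3 - <<'E'
from h import *
plan(.5889,.188,.07,.17+np.pi/2)
p=env.get_state()["eef_pos"]; c={n:env.camera(n) for n in("top","scene")}
for z in (p[2]-.011,p[2]-.014):
  for n in c:
    r=find("inkpad",{n:c[n]},p[:2],z,-.31); print(n,round(z,4),r and (np.round(r[0],4),r[1:]))
E
```

```text
t 16.45 pos [0.4325 0.3238 0.0673] w 0.0568 F [-0.4  0.4 -1.8] grip 43.4 | turn [ 0.07  0.03 10.4 ] shift [-4.01  3.28 -0.07]
top 0.0563 (array([ 0.4304,  0.3197, -0.2504]), (np.float64(0.41155698234349924), [('top', 0.87)]))
scene 0.0563 None
top 0.0533 (array([ 0.4308,  0.3217, -0.3069]), (np.float64(0.4141328487785181), [('top', 0.87)]))
scene 0.0533 None
```

Request:
carry_out(claw=[1, 1, 1, 1, 1, 1, 1, 1, 1, 1, 1, 1, 1, 1, 1, 1, 1, 1, 1], delta_pos=[[0, 0, 0], [0, 0, 0], [0, 0, 0], [0, 0, 0], [0, 0, 0], [0, 0, 0], [0, 0, 0], [0, 0, 0], [0, 0, 0], [0, 0, 0], [0, 0, 0], [-0.6, 0.5, 0], [-0.6, 0.5, 0], [-0.6, 0.5, 0], [-0.6, 0.5, 0], [-0.6, 0.5, 0], [-0.6, 0.5, 0], [-0.46, 0.28, 0], [0, 0, 0]], rotation=[[0.07, 0.03, 0.95], [0, 0, 0.95], [0, 0, 0.95], [0, 0, 0.95], [0, 0, 0.95], [0, 0, 0.95], [0, 0, 0.95], [0, 0, 0.95], [0, 0, 0.95], [0, 0, 0.95], [0, 0, 0.9], [0, 0, 0], [0, 0, 0], [0, 0, 0], [0, 0, 0], [0, 0, 0], [0, 0, 0], [0, 0, 0], [0, 0, 0]])

```text
time_s: 18.65
eef_pos: [0.5908, 0.1803, 0.0643]
orientation: [[-0.163, 0.987, -0.001], [0.987, 0.163, -0.01], [-0.009, -0.003, -1.0]]
contact_force: [-0.3, -0.3, -1.9]
gripper_width: 0.0565
grasp_force: 43.4
```

```bash
python3 - <<'E'
from h import *
plan(.5893,.186,.018,.17+np.pi/2)
E
```

```text
t 18.65 pos [0.5908 0.1803 0.0643] w 0.0565 F [-0.3 -0.3 -1.9] grip 43.4 | turn [-0.03  0.09 -0.06] shift [ 0.15 -0.01  1.16]
```

Request:
carry_out(claw=[1, 1, 1, 1, 1, 1], delta_pos=[[0.15, -0.01, 0], [0, 0, 0.3], [0, 0, 0.3], [0, 0, 0.3], [0, 0, 0.18], [0, 0, 0]], rotation=[[-0.03, 0.09, -0.06], [0, 0, 0], [0, 0, 0], [0, 0, 0], [0, 0, 0], [0, 0, 0]])

```text
time_s: 19.25
eef_pos: [0.5855, 0.1908, 0.0204]
orientation: [[-0.176, 0.984, -0.004], [0.984, 0.176, 0.002], [0.002, -0.003, -1.0]]
contact_force: [-0.4, 0.3, -0.8]
gripper_width: 0.0568
grasp_force: 43.4
```

```bash
python3 - <<'E'
from h import *
plan(.5893,.186,.018,.17+np.pi/2)
E
```

```text
t 19.25 pos [0.5855 0.1908 0.0204] w 0.0568 F [-0.4  0.3 -0.8] grip 43.4 | turn [-0.03 -0.02  0.07] shift [-0.13  0.07  0.06]
```

Request:
carry_out(claw=[1, 1, 1, 1, 1], delta_pos=[[-0.1, 0.05, 0.02], [0, 0, 0], [0, 0, 0], [0, 0, 0], [0, 0, 0]], rotation=[[0, 0, 0.03], [0, 0, 0], [0, 0, 0], [0, 0, 0], [0, 0, 0]])

```text
time_s: 19.75
eef_pos: [0.5897, 0.1874, 0.0217]
orientation: [[-0.173, 0.985, -0.0], [0.985, 0.173, 0.003], [0.003, 0.001, -1.0]]
contact_force: [-0.0, 0.0, -1.8]
gripper_width: 0.057
grasp_force: 43.4
```

```bash
python3 - <<'E'
from h import *
plan(.5893,.186,.018,.17+np.pi/2)
E
```

```text
t 19.75 pos [0.5897 0.1874 0.0217] w 0.057 F [-0.   0.  -1.8] grip 43.4 | turn [ 0.01 -0.03  0.03] shift [-0.03 -0.02  0.09]
```

Request:
carry_out(claw=[1, 1, 1, -1, -1, -1, -1, -1, -1, -1, -1, -1, -1, -1, -1], delta_pos=[[-0.03, -0.02, 0.06], [0, 0, 0.02], [0, 0, 0], [0, 0, 0], [0, 0, 0], [0, 0, 0], [0, 0, 0], [0, 0, 0], [0, 0, -0.3], [0, 0, -0.6], [0, 0, -0.8], [0, 0, -0.8], [0, 0, -0.8], [0, 0, -0.8], [0, 0, -0.7]], rotation=[[0, 0, 0], [0, 0, 0], [0, 0, 0], [0, 0, 0], [0, 0, 0], [0, 0, 0], [0, 0, 0], [0, 0, 0], [0, 0, 0], [0, 0, 0], [0, 0, 0], [0, 0, 0], [0, 0, 0], [0, 0, 0], [0, 0, 0]])

```text
time_s: 21.25
eef_pos: [0.5891, 0.1855, 0.2129]
orientation: [[-0.173, 0.985, 0.001], [0.985, 0.173, 0.004], [0.003, 0.002, -1.0]]
contact_force: [0.6, -0.8, -0.9]
gripper_width: 0.0853
grasp_force: 0.0
```

```bash
python3 - <<'E'
from h import *
plan(.4196,-.341,.21,0.)
plan(.4196,-.341,.21,.17+np.pi/2)
E
```

```text
t 21.25 pos [0.5891 0.1855 0.2129] w 0.0853 F [ 0.6 -0.8 -0.9] grip 0.0 | turn [-0.02 -0.04 16.66] shift [-4.24 13.16  0.07]
t 21.25 pos [0.5891 0.1855 0.2129] w 0.0853 F [ 0.6 -0.8 -0.9] grip 0.0 | turn [ 0.02 -0.03  0.03] shift [-12.26  -6.4    0.07]
```

Request:
carry_out(claw=[-1, -1, -1, -1, -1, -1, -1, -1, -1, -1, -1, -1, -1, -1, -1, -1, -1, -1, -1, -1], delta_pos=[[-0.65, -0.34, 0], [-0.65, -0.34, 0], [-0.65, -0.34, 0], [-0.65, -0.34, 0], [-0.65, -0.34, 0], [-0.65, -0.34, 0], [-0.65, -0.34, 0], [-0.65, -0.34, 0], [-0.65, -0.34, 0], [-0.65, -0.34, 0], [-0.65, -0.34, 0], [-0.65, -0.34, 0], [-0.65, -0.34, 0], [-0.65, -0.34, 0], [-0.65, -0.34, 0], [-0.65, -0.34, 0], [-0.65, -0.34, 0], [-0.65, -0.34, 0], [-0.56, -0.28, 0], [0, 0, 0]], rotation=[[0, 0, 0], [0, 0, 0], [0, 0, 0], [0, 0, 0], [0, 0, 0], [0, 0, 0], [0, 0, 0], [0, 0, 0], [0, 0, 0], [0, 0, 0], [0, 0, 0], [0, 0, 0], [0, 0, 0], [0, 0, 0], [0, 0, 0], [0, 0, 0], [0, 0, 0], [0, 0, 0], [0, 0, 0], [0, 0, 0]])

```text
time_s: 23.25
eef_pos: [0.4196, -0.346, 0.2093]
orientation: [[-0.166, 0.986, -0.001], [0.986, 0.166, 0.0], [0.001, -0.001, -1.0]]
contact_force: [-0.1, -0.2, -1.0]
gripper_width: 0.0854
grasp_force: 0.0
```

```bash
python3 - <<'E'
from h import *
c={n:env.camera(n) for n in("top","scene")}
r=find("inkpad",c,(.5889,.188),.004,-1.4); print(np.round(r[0],4),r[1:])
r=find("mat",c,(.5889,.188),0,.17); print(np.round(r[0],4),r[1:])
cv2.imwrite("pics/i1.png",cv2.resize(c["top"]["color"][120:300,180:420],None,fx=3,fy=3)[...,::-1])
plan(.4196,-.341,.050,.17+np.pi/2)
E
```

```text
[ 0.5864  0.1855 -1.3782] (np.float64(0.9100755145889894), [('top', 0.97), ('scene', 0.77)])
[0.5886 0.1882 0.1753] (np.float64(0.3842674768981458), [('top', 0.65), ('scene', 0.82)])
t 23.55 pos [ 0.4222 -0.3402  0.2089] w 0.0856 F [1.8 0.3 0.3] grip 0.0 | turn [ 0.   -0.03  0.06] shift [-0.01 -0.07  3.97]
```

View pics/i1.png

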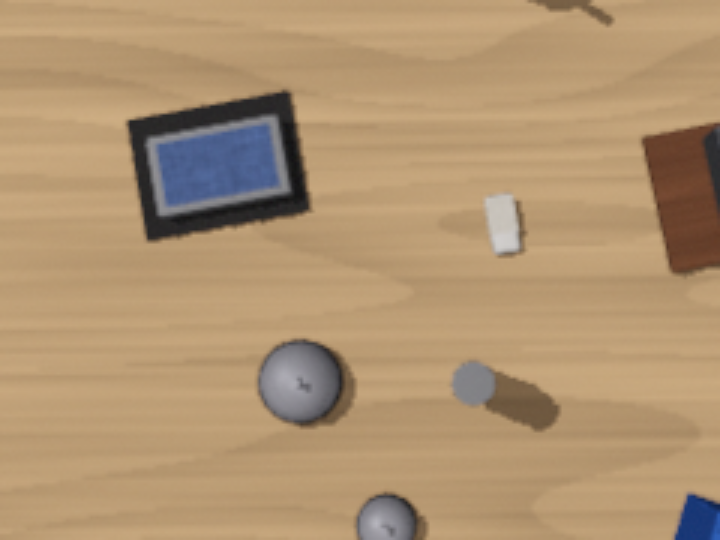

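The ink pad lies on the mat, at about crop (218,165), within 3–4 mm of centre and aligned. Next is the stamp.

Request:
carry_out(claw=[-1, -1, -1, -1, -1, -1, -1, -1, -1, 1, 1, 1, 1, 1, 1, 1, 1, 1, 1, 1], delta_pos=[[0, -0.05, 0.5], [0, 0, 0.6], [0, 0, 0.6], [0, 0, 0.6], [0, 0, 0.6], [0, 0, 0.5], [0, 0, 0.4], [0, 0, 0.17], [0, 0, 0], [0, 0, 0], [0, 0, 0], [0, 0, 0], [0, 0, 0], [0, 0, 0], [0, 0, 0], [0, 0, 0], [0, 0, 0], [0, 0, 0], [0, 0, 0], [0, 0, 0]], rotation=[[0, 0, 0.05], [0, 0, 0], [0, 0, 0], [0, 0, 0], [0, 0, 0], [0, 0, 0], [0, 0, 0], [0, 0, 0], [0, 0, 0], [0, 0, 0], [0, 0, 0], [0, 0, 0], [0, 0, 0], [0, 0, 0], [0, 0, 0], [0, 0, 0], [0, 0, 0], [0, 0, 0], [0, 0, 0], [0, 0, 0]], squeeze=30)

```text
time_s: 25.55
eef_pos: [0.4198, -0.342, 0.0503]
orientation: [[-0.167, 0.986, 0.0], [0.986, 0.167, 0.002], [0.002, 0.0, -1.0]]
contact_force: [0.4, -0.5, 5.3]
gripper_width: 0.025
grasp_force: 32.0
```

Request:
carry_out(claw=[1, 1, 1, 1, 1, 1, 1, 1], delta_pos=[[0, 0, -0.3], [0, 0, -0.6], [0, 0, -0.6], [0, 0, -0.6], [0, 0, -0.6], [0, 0, -0.5], [0, 0, -0.4], [0, 0, 0]], rotation=[[0, 0, 0], [0, 0, 0], [0, 0, 0], [0, 0, 0], [0, 0, 0], [0, 0, 0], [0, 0, 0], [0, 0, 0]])

```text
time_s: 26.35
eef_pos: [0.4204, -0.3426, 0.1961]
orientation: [[-0.167, 0.986, 0.003], [0.986, 0.167, 0.001], [0.0, 0.003, -1.0]]
contact_force: [0.3, -0.6, -1.3]
gripper_width: 0.025
grasp_force: 31.7
```

```bash
python3 - <<'E'
from h import *
plan(.587,.186,.17,.17+np.pi/2)
c=env.camera("scene"); cv2.imwrite("pics/s1.png",cv2.resize(c["color"][80:280,100:300],None,fx=3,fy=3)[...,::-1])
E
```

```text
t 26.35 pos [ 0.4204 -0.3426  0.1961] w 0.025 F [ 0.3 -0.6 -1.3] grip 31.7 | turn [ 0.03 -0.   -0.02] shift [12.32  6.34  0.65]
```

View pics/s1.png

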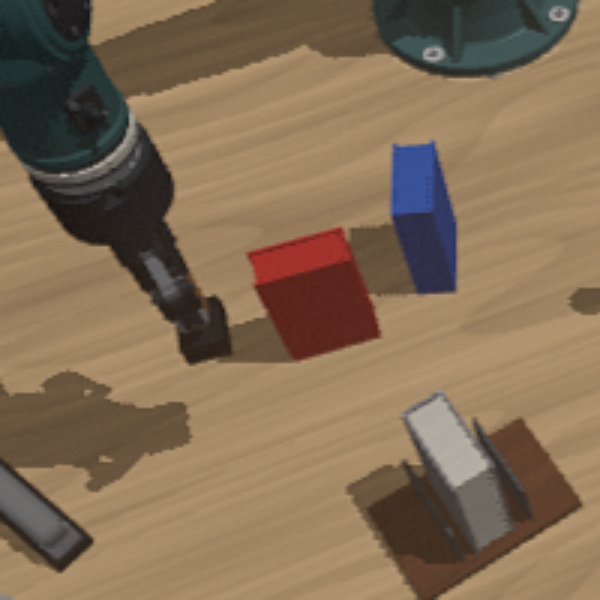

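The stamp hangs upright in the gripper, at about crop (205,335), and the dictionary stands between the bookends. I'll carry the stamp to the pad.

Request:
carry_out(claw=[1, 1, 1, 1, 1, 1, 1, 1, 1, 1, 1, 1, 1, 1, 1, 1, 1, 1, 1, 1], delta_pos=[[0.35, 0.18, 0], [0.7, 0.36, 0], [0.7, 0.36, 0], [0.7, 0.36, 0], [0.7, 0.36, 0], [0.7, 0.36, 0], [0.7, 0.36, 0], [0.7, 0.36, 0], [0.7, 0.36, 0], [0.7, 0.36, 0], [0.7, 0.36, 0], [0.7, 0.36, 0], [0.7, 0.36, 0], [0.7, 0.36, 0], [0.7, 0.36, 0], [0.7, 0.36, 0], [0.7, 0.36, 0.2], [0.7, 0.36, 0.2], [0.4, 0.2, 0.2], [0, 0, 0]], rotation=[[0.03, 0, 0], [0, 0, 0], [0, 0, 0], [0, 0, 0], [0, 0, 0], [0, 0, 0], [0, 0, 0], [0, 0, 0], [0, 0, 0], [0, 0, 0], [0, 0, 0], [0, 0, 0], [0, 0, 0], [0, 0, 0], [0, 0, 0], [0, 0, 0], [0, 0, 0], [0, 0, 0], [0, 0, 0], [0, 0, 0]])

```text
time_s: 28.4
eef_pos: [0.5897, 0.2035, 0.1684]
orientation: [[-0.172, 0.985, -0.007], [0.985, 0.172, 0.004], [0.005, -0.006, -1.0]]
contact_force: [-0.3, 0.3, -1.5]
gripper_width: 0.025
grasp_force: 31.7
```

Request:
carry_out(claw=[1, 1, 1], delta_pos=[[0, 0, 0], [0, 0, 0], [0, 0, 0]], rotation=[[0, 0, 0], [0, 0, 0], [0, 0, 0]])

```text
time_s: 28.7
eef_pos: [0.5911, 0.1982, 0.1707]
orientation: [[-0.165, 0.986, -0.004], [0.986, 0.165, 0.001], [0.002, -0.004, -1.0]]
contact_force: [0.3, -0.1, -1.2]
gripper_width: 0.0252
grasp_force: 31.7
```

```bash
python3 - <<'E'
from h import *
plan(.587,.186,.0705,.17+np.pi/2)
c={"top":env.camera("top")}; p=env.get_state()["eef_pos"]
for n in c: 
    r=find("stamp",c,p[:2],p[2]-.05,0); print(n,r and (np.round(r[0],4),r[1:]))
E
```

```text
t 28.7 pos [0.5911 0.1982 0.1707] w 0.0252 F [ 0.3 -0.1 -1.2] grip 31.7 | turn [-0.03 -0.02 -0.04] shift [-0.28 -0.15  2.5 ]
top (array([0.5898, 0.168 , 0.7756]), (np.float64(0.05574912891986061), [('top', 0.5)]))
```

Overshoot of about 12 mm; correct it and go down.

Request:
carry_out(claw=[1, 1, 1, 1, 1, 1, 1, 1, 1], delta_pos=[[-0.28, -0.15, 0], [0, 0, 0.4], [0, 0, 0.5], [0, 0, 0.5], [0, 0, 0.5], [0, 0, 0.4], [0, 0, 0], [0, 0, 0], [0, 0, 0]], rotation=[[-0.03, -0.02, 0], [0, 0, 0], [0, 0, 0], [0, 0, 0], [0, 0, 0], [0, 0, 0], [0, 0, 0], [0, 0, 0], [0, 0, 0]])

```text
time_s: 29.7
eef_pos: [0.5877, 0.1887, 0.0793]
orientation: [[-0.167, 0.986, 0.001], [0.986, 0.167, 0.002], [0.001, 0.001, -1.0]]
contact_force: [0.3, 0.4, -1.1]
gripper_width: 0.0249
grasp_force: 31.6
```

```bash
python3 - <<'E'
from h import *
plan(.587,.186,.0705,.17+np.pi/2)
plan(.587,.186,.0705,.17+np.pi/2)
E
```

```text
t 29.7 pos [0.5877 0.1887 0.0793] w 0.0249 F [ 0.3  0.4 -1.1] grip 31.6 | turn [ 0.01 -0.01 -0.02] shift [-0.06 -0.03  0.22]
t 29.7 pos [0.5877 0.1887 0.0793] w 0.0249 F [ 0.3  0.4 -1.1] grip 31.6 | turn [ 0.01 -0.01 -0.02] shift [-0.06 -0.03  0.22]
```

Request:
carry_out(claw=[1, 1, 1, 1, 1, 1], delta_pos=[[-0.06, -0.03, 0.05], [0, 0, 0.05], [0, 0, 0.05], [0, 0, 0.05], [0, 0, 0], [0, 0, 0]], rotation=[[0, 0, 0], [0, 0, 0], [0, 0, 0], [0, 0, 0], [0, 0, 0], [0, 0, 0]])

```text
time_s: 30.3
eef_pos: [0.5862, 0.1859, 0.0705]
orientation: [[-0.168, 0.986, -0.0], [0.986, 0.168, 0.001], [0.001, -0.0, -1.0]]
contact_force: [-1.0, -0.2, -1.2]
gripper_width: 0.0256
grasp_force: 31.7
```

```bash
python3 - <<'E'
from h import *
plan(.587,.186,.0705,.17+np.pi/2)
c=env.camera("scene"); cv2.imwrite("pics/s2.png",cv2.resize(c["color"][100:240,320:480],None,fx=4,fy=4)[...,::-1])
E
```

```text
t 30.3 pos [0.5862 0.1859 0.0705] w 0.0256 F [-1.  -0.2 -1.2] grip 31.7 | turn [-0.   -0.01 -0.02] shift [-0.    0.02 -0.  ]
```

View pics/s2.png

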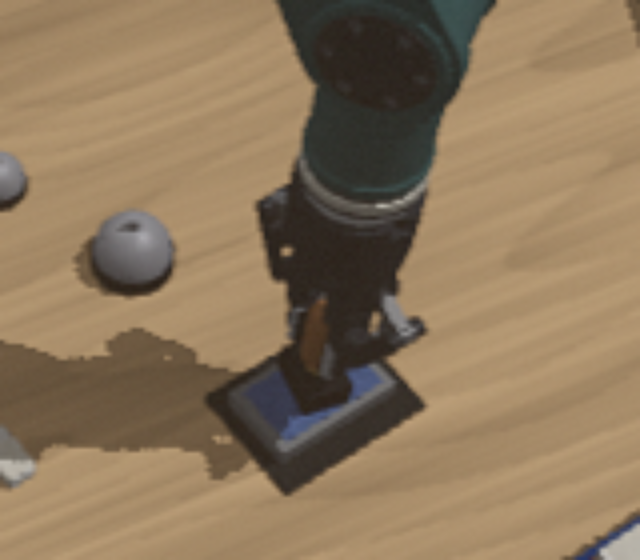

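The stamp block sits over the middle of the pad, at about crop (320,385). I'll lower it a hair, release, and rise.

Request:
carry_out(claw=[1, 1, -1, -1, -1, -1, -1, -1, -1, -1, -1, -1, -1, -1, -1], delta_pos=[[0, 0.02, 0.02], [0, 0, 0], [0, 0, 0], [0, 0, 0], [0, 0, 0], [0, 0, 0], [0, 0, 0], [0, 0, 0], [0, 0, -0.3], [0, 0, -0.5], [0, 0, -0.6], [0, 0, -0.6], [0, 0, -0.6], [0, 0, -0.5], [0, 0, 0]], rotation=[[0, 0, 0], [0, 0, 0], [0, 0, 0], [0, 0, 0], [0, 0, 0], [0, 0, 0], [0, 0, 0], [0, 0, 0], [0, 0, 0], [0, 0, 0], [0, 0, 0], [0, 0, 0], [0, 0, 0], [0, 0, 0], [0, 0, 0]])

```text
time_s: 31.85
eef_pos: [0.5891, 0.1869, 0.1977]
orientation: [[-0.167, 0.986, 0.006], [0.986, 0.167, 0.003], [0.002, 0.007, -1.0]]
contact_force: [0.3, 0.7, -0.8]
gripper_width: 0.0857
grasp_force: 0.0
```

```bash
python3 - <<'E'
from h import *
plan(.433,.1288,.19,.17+np.pi/2)
E
```

```text
t 31.85 pos [0.5891 0.1869 0.1977] w 0.0857 F [ 0.3  0.7 -0.8] grip 0.0 | turn [ 0.07 -0.02 -0.02] shift [-0.77 -4.09  0.19]
```

Request:
carry_out(claw=[-1, -1, -1, -1, -1, -1, -1, -1, -1, -1, -1], delta_pos=[[-0.1, -0.5, 0], [-0.1, -0.5, 0], [-0.1, -0.5, 0], [-0.1, -0.5, 0], [-0.1, -0.5, 0], [-0.1, -0.5, 0], [-0.1, -0.5, 0.1], [-0.07, -0.5, 0.1], [0, -0.09, 0], [0, 0, 0], [0, 0, 0]], rotation=[[0.06, 0, 0], [0, 0, 0], [0, 0, 0], [0, 0, 0], [0, 0, 0], [0, 0, 0], [0, 0, 0], [0, 0, 0], [0, 0, 0], [0, 0, 0], [0, 0, 0]])

```text
time_s: 32.95
eef_pos: [0.4323, 0.1288, 0.187]
orientation: [[-0.167, 0.986, -0.005], [0.986, 0.167, 0.001], [0.002, -0.004, -1.0]]
contact_force: [-0.1, 0.6, 0.2]
gripper_width: 0.0851
grasp_force: 0.0
```

```bash
python3 - <<'E'
from h import *
plan(.433,.1288,.013,.17+np.pi/2)
c={n:env.camera(n) for n in("top","scene")}
for n in c:
    r=find("stamp",{n:c[n]},(.587,.186),.02,0.); print(n,r and (np.round(r[0],4),r[1:]))
E
```

```text
t 32.95 pos [0.4323 0.1288 0.187 ] w 0.0851 F [-0.1  0.6  0.2] grip 0.0 | turn [-0.04 -0.02 -0.02] shift [-0.    0.02  4.35]
top (array([ 0.5846,  0.1865, -0.0805]), (np.float64(0.9250781916406028), [('top', 0.62)]))
scene (array([ 0.5849,  0.1866, -0.1323]), (np.float64(0.9351641208969775), [('scene', 0.8)]))
```

Request:
carry_out(claw=[-1, -1, -1, -1, -1, -1, -1, -1, -1, -1, 1, 1, 1, 1, 1, 1, 1, 1], delta_pos=[[0, 0.02, 0.5], [0, 0, 0.6], [0, 0, 0.6], [0, 0, 0.6], [0, 0, 0.6], [0, 0, 0.5], [0, 0, 0.4], [0, 0, 0.3], [0, 0, 0.25], [0, 0, 0], [0, 0, 0], [0, 0, 0], [0, 0, 0], [0, 0, 0], [0, 0, 0], [0, 0, 0], [0, 0, 0], [0, 0, 0]], rotation=[[-0.04, -0.02, 0], [0, 0, 0], [0, 0, 0], [0, 0, 0], [0, 0, 0], [0, 0, 0], [0, 0, 0], [0, 0, 0], [0, 0, 0], [0, 0, 0], [0, 0, 0], [0, 0, 0], [0, 0, 0], [0, 0, 0], [0, 0, 0], [0, 0, 0], [0, 0, 0], [0, 0, 0]], squeeze=40)

```text
time_s: 34.95
eef_pos: [0.4323, 0.1285, 0.0137]
orientation: [[-0.167, 0.986, 0.001], [0.986, 0.167, -0.0], [-0.0, 0.001, -1.0]]
contact_force: [0.0, 1.0, 6.6]
gripper_width: 0.0579
grasp_force: 41.8
```

Request:
carry_out(claw=[1, 1, 1, 1, 1], delta_pos=[[0, 0, -0.2], [0, 0, -0.4], [0, 0, -0.5], [0, 0, -0.4], [0, 0, 0]], rotation=[[0, 0, 0], [0, 0, 0], [0, 0, 0], [0, 0, 0], [0, 0, 0]])

```text
time_s: 35.45
eef_pos: [0.4321, 0.128, 0.0746]
orientation: [[-0.167, 0.986, 0.001], [0.986, 0.167, -0.0], [-0.0, 0.001, -1.0]]
contact_force: [-0.1, -0.2, -2.4]
gripper_width: 0.0575
grasp_force: 43.7
```

```bash
python3 - <<'E'
from h import *
plan(.6075,.0785,.075,.17+np.pi/2)
c=env.camera("scene"); cv2.imwrite("pics/b1.png",cv2.resize(c["color"][60:220,270:470],None,fx=4,fy=3.7)[:600,...,::-1])
E
```

```text
t 35.45 pos [0.4321 0.128  0.0746] w 0.0575 F [-0.1 -0.2 -2.4] grip 43.7 | turn [ 0.01  0.   -0.03] shift [-1.96  4.11 -0.01]
```

View pics/b1.png

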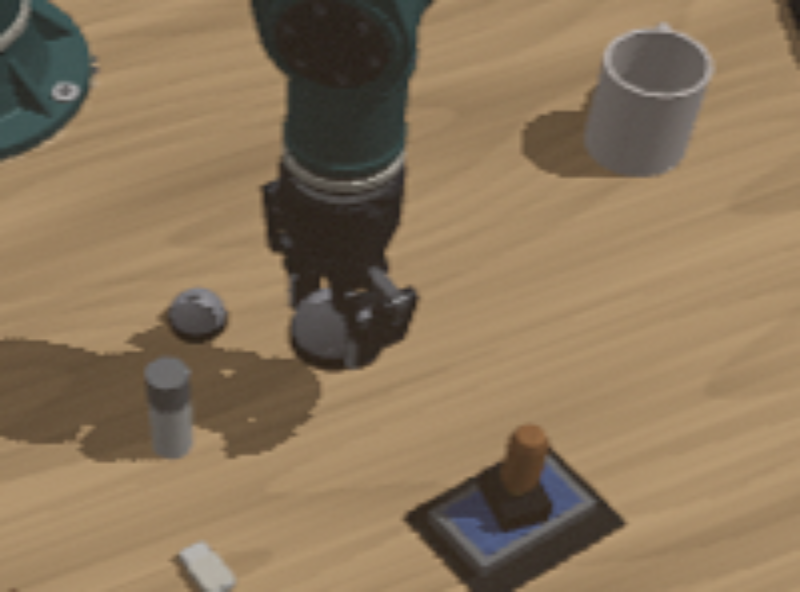

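The bell is held level, at about crop (340,325), and the stamp stands upright on the pad at (525,470). I'll carry the bell over.

Request:
carry_out(claw=[1, 1, 1, 1, 1, 1, 1, 1, 1, 1, 1, 1, 1, 1], delta_pos=[[-0.5, 0.2, 0], [-0.5, 0.4, 0], [-0.5, 0.5, 0], [-0.46, 0.5, 0], [0, 0.5, 0], [0, 0.5, 0], [0, 0.5, 0], [0, 0.5, 0], [0, 0.4, 0], [0, 0.11, 0], [0, 0, 0], [0, 0, 0], [0, 0, 0], [0, 0, 0]], rotation=[[0, 0, 0], [0, 0, 0], [0, 0, 0], [0, 0, 0], [0, 0, 0], [0, 0, 0], [0, 0, 0], [0, 0, 0], [0, 0, 0], [0, 0, 0], [0, 0, 0], [0, 0, 0], [0, 0, 0], [0, 0, 0]])

```text
time_s: 36.9
eef_pos: [0.6055, 0.0782, 0.0722]
orientation: [[-0.168, 0.986, -0.003], [0.986, 0.168, -0.002], [-0.001, -0.003, -1.0]]
contact_force: [0.7, 0.6, -2.6]
gripper_width: 0.0576
grasp_force: 43.6
```

```bash
python3 - <<'E'
from h import *
plan(.6075,.0785,.014,.17+np.pi/2)
E
```

```text
t 36.9 pos [0.6055 0.0782 0.0722] w 0.0576 F [ 0.7  0.6 -2.6] grip 43.6 | turn [-0.03  0.01 -0.01] shift [0.   0.05 1.46]
```

Request:
carry_out(claw=[1, 1, 1, 1, 1, 1, 1, 1], delta_pos=[[0, 0.05, 0.3], [0, 0, 0.4], [0, 0, 0.4], [0, 0, 0.2], [0, 0, 0.1], [0, 0, 0.03], [0, 0, 0], [0, 0, 0]], rotation=[[-0.03, 0, 0], [0, 0, 0], [0, 0, 0], [0, 0, 0], [0, 0, 0], [0, 0, 0], [0, 0, 0], [0, 0, 0]])

```text
time_s: 37.7
eef_pos: [0.609, 0.0788, 0.0156]
orientation: [[-0.167, 0.986, 0.002], [0.986, 0.167, -0.001], [-0.001, 0.002, -1.0]]
contact_force: [0.8, -0.5, -3.1]
gripper_width: 0.0578
grasp_force: 43.6
```

```bash
python3 - <<'E'
from h import *
plan(.6075,.0785,.014,.17+np.pi/2)
E
```

```text
t 37.7 pos [0.609  0.0788 0.0156] w 0.0578 F [ 0.8 -0.5 -3.1] grip 43.6 | turn [ 0.02  0.01 -0.02] shift [ 0.   -0.04  0.04]
```

Request:
carry_out(claw=[1, 1, 1, -1, -1, -1, -1, -1, -1, -1, -1, -1, -1, -1, -1, -1, -1], delta_pos=[[0, -0.02, 0.03], [0, 0, 0.02], [0, 0, 0], [0, 0, 0], [0, 0, 0], [0, 0, 0], [0, 0, 0], [0, 0, 0], [0, 0, -0.3], [0, 0, -0.5], [0, 0, -0.7], [0, 0, -0.8], [0, 0, -0.8], [0, 0, -0.8], [0, -0.5, -0.8], [0, -0.8, -0.5], [0, -0.8, 0]], rotation=[[0, 0, 0], [0, 0, 0], [0, 0, 0], [0, 0, 0], [0, 0, 0], [0, 0, 0], [0, 0, 0], [0, 0, 0], [0, 0, 0], [0, 0, 0], [0, 0, 0], [0, 0, 0], [0, 0, 0], [0, 0, 0], [0, 0, 0], [0, 0, 0], [0, 0, 0]])

```text
time_s: 39.4
eef_pos: [0.5261, 0.0654, 0.2249]
orientation: [[-0.167, 0.986, 0.009], [0.986, 0.167, 0.0], [-0.001, 0.009, -1.0]]
contact_force: [0.4, 0.4, -0.2]
gripper_width: 0.0852
grasp_force: 0.0
```

Request:
carry_out(claw=[-1, -1, -1, -1, -1, -1], delta_pos=[[-0.8, -0.3, 0], [-0.8, -0.3, 0], [-0.8, -0.3, 0], [-0.5, 0, 0], [0, 0, 0], [0, 0, 0]], rotation=[[0, 0, 0], [0, 0, 0], [0, 0, 0], [0, 0, 0], [0, 0, 0], [0, 0, 0]])

```text
time_s: 40.0
eef_pos: [0.5087, -0.0555, 0.2217]
orientation: [[-0.167, 0.986, 0.002], [0.986, 0.167, -0.001], [-0.001, 0.002, -1.0]]
contact_force: [0.4, 0.9, 0.3]
gripper_width: 0.0853
grasp_force: 0.0
```

```bash
python3 - <<'E'
from h import *
c={n:env.camera(n) for n in("top","scene")}
g={}
for k,a in dict(inkpad=((.5864,.1855),.004,-1.38),stamp=((.585,.1866),.02,-.1),bell=((.608,.079),0,0),dictionary=((.57,-.2018),.01,.19)).items():
    r=find(k,c,*a); g[k]=r[0]; print(k,np.round(r[0],4),round(r[1],3),r[2])
def rel(p,f):
    d=np.array(p[:2])-f[:2]; C,S_=np.cos(f[2]),np.sin(f[2]); return np.round([C*d[0]+S_*d[1],-S_*d[0]+C*d[1],p[2]-f[2]],4)
mat=np.array([.5889,.188,.17]);br=np.array([.569,-.2004,.19])
for k,f in (("inkpad",mat),("bell",mat),("stamp",g["inkpad"]),("dictionary",br)): print(k,rel(g[k],f))
print(env.get_state()["eef_pos"],env.get_state()["time_s"])
cv2.imwrite("pics/f.png",c["scene"]["color"][...,::-1])
E
```

```text
inkpad [ 0.587   0.1852 -1.3903] 0.612 [('top', 0.57), ('scene', 0.84)]
stamp [ 0.5854  0.1863 -0.0839] 0.907 [('scene', 0.77)]
bell [0.6066 0.0779 0.0855] 0.915 [('top', 0.56), ('scene', 0.78)]
dictionary [ 0.5688 -0.2024  0.1669] 0.499 [('top', 0.52), ('scene', 0.93)]
inkpad [-0.0024 -0.0024 -1.5603]
bell [-0.0011 -0.1115 -0.0845]
stamp [-1.3000e-03 -1.3000e-03  1.3064e+00]
dictionary [-0.0006 -0.002  -0.0231]
[ 0.50864851 -0.05539555  0.22111234] 40.5
```

View pics/f.png

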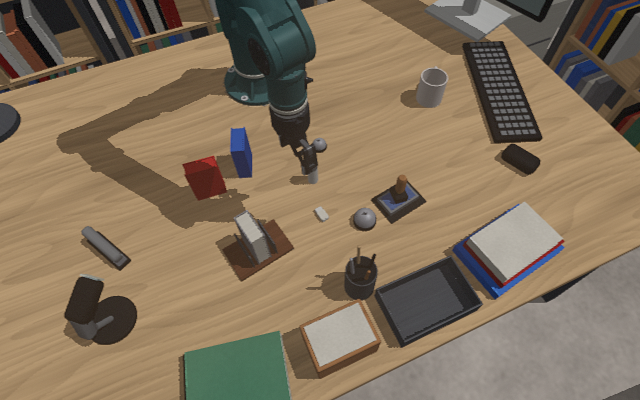

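The picture shows the stamp upright on the pad and mat at (400,190), the bell beside the mat at (364,218), and the dictionary between the bookends at (252,238). The glue stick (312,175) and pen pot (361,278) haven't moved, and the gripper is clear at z = 0.22.

```bash
python3 -c "
from workcell import env
print(env.close_job())"
```

```text
the job is handed in; nothing more can be done
None
```

The job is handed in, though the hand-in returned no verdict: by my camera fits at about 40 s, the ink pad, stamp, bell and dictionary all stand within the judged tolerances and are released, with the glue stick and pen pot where they were.

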